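# Find the transformer with a core and load it against the stops

### The job

Three identical-looking closed transformer housings stand on the bench, but only one has its iron core inside and is clearly heavier: lift them to find it. Stand that one upright on the orange work block and push it home into the corner of the two aluminium strips, its long side flush along the longer strip and its end flush against the shorter one. Leave the two empty housings standing upright on the bench, and do not disturb the solder reel, the screwdriver or the steel pot.

Things in the scene. Friction and masses are not known exactly. Their poses are not given: they have to be found in the camera images.
- housing_1: closed box-shaped transformer housing of black plastic with grey ribs and a bare aluminium plate on top, 100 (x) x 50 (y) x 60 (z) mm; origin at the centre of its underside, x along its length, z up. All three look the same: one hides an iron core and weighs about 0.43 to 0.58 kg, the other two are empty shells of about 0.18 kg
- housing_2: closed box-shaped transformer housing of black plastic with grey ribs and a bare aluminium plate on top, 100 (x) x 50 (y) x 60 (z) mm; origin at the centre of its underside, x along its length, z up. All three look the same: one hides an iron core and weighs about 0.43 to 0.58 kg, the other two are empty shells of about 0.18 kg
- housing_3: closed box-shaped transformer housing of black plastic with grey ribs and a bare aluminium plate on top, 100 (x) x 50 (y) x 60 (z) mm; origin at the centre of its underside, x along its length, z up. All three look the same: one hides an iron core and weighs about 0.43 to 0.58 kg, the other two are empty shells of about 0.18 kg
- block: orange work block fixed to the bench, 200 (x) x 160 (y) x 35 (z) mm, origin at the centre of its underside, x along its length; bears two aluminium stop strips on top
- stop_corner (a point): inner corner of the two stop strips, on the block's top (35 mm up), at (+85, -65) mm from the block's centre, axes parallel to the block's. The longer strip (150 mm) runs from it along -x, face to +y; the shorter (88 mm) along +y, face to -x; both 12 mm wide, standing 12 mm above the block's top. A housing pushed home has its origin at (-50, +25, 0) mm from this corner
- reel: bystander: aluminium solder reel standing on its flange, 64 mm across, 50 mm high, origin at the centre of its underside
- screwdriver: bystander: screwdriver with a grey handle lying on the bench beyond the block, about 200 mm long, along its own x
- tip_pot: bystander: open steel pot for cleaning soldering tips, 72 mm across, 50 mm high, origin at the centre of its underside
Not all that is in view belongs to the job. What is shaped like the housing_2 but yellow is not meant.

How it is judged:
By the outcome, as a careful person would: the job done as asked, in the order asked, and still so for the second after the job is handed in, with the robot touching nothing.
It also fails if it takes over 72 s, if anything falls off the work surface, if the arm or the gripper's body presses on something with over 40 N, if the wrist force passes 120 N, or if a joint passes its speed limit or range.

### The arm

A 6-joint arm with a two-finger parallel gripper is mounted at the origin on the work surface. World frame = base frame: x ahead of the robot, y to its left, z up, the work surface at z = 0. Lengths are in m, angles in rad, forces in N, time in s.
With the tool pointing down it reaches from about 0.275 to 0.825 m from the base axis. Payload 5.2 kg.
Tool frame: the origin (TCP) lies at the very end of the fingers, on their centre line; the grasp point (between the pads) lies 19 mm behind it; z points along the fingers, y is the line along which they close (so a half turn about z gives the same grasp; the last joint's range is limited). The gripper opens to 93 mm and grips with 3 to 60 N. Pads are 15 mm wide; open, the fingers measure 128 mm over their backs; the gripper's body (75 mm by 188 mm) begins 65 mm behind the grasp point.
Start: joints at [0.947, 0.259, 1.535, -0, 1.348, -0.203], TCP at [0.225, 0.502, 0.219] pointing down, gripper open.
Joint ranges: [-3.14, 3.14], [-0.91, 2.08], [0.19, 2.58], [-1.22, 4.36], [0.22, 2.71], [-3.12, 3.12]. Speed limits (rad/s): [2.57, 2.57, 3.14, 3.14, 3.14, 3.14].

### API

Orientations are given as a unit quaternion [x, y, z, w].
In Python, from plant import monitor, read_camera, calibration, arm gives the robot as it stands.
- The arm moves only by the tool apply_moves, never from a script. Its argument "series" is one flat list of numbers, 5 for each row, row after row: the shift along the tool's x, y, z in units of 30 mm (1.0 is 30 mm), then the turn about the tool's z in units of 8 degrees (1.0 is 8 degrees), then the finger opening in mm, from 0 to 93. In form: [dx, dy, dz, twist, grip, dx, dy, dz, twist, grip, ...]. A call has 1 to 5 rows; each row is the pose to reach, as a shift and turn from the pose commanded when the call began, along the tool's axes at that moment; what a row does not reach only later rows make up. A row lasts 1/8 s, in which the tool goes at most 62.5 mm and 10.7 degrees, less where a joint would pass 70% of its speed; a pose out of reach is approached as far as the arm can. A call with a gripper value outside its range is refused whole. The fingers move at their own pace and stop on an object; "grip_force" is the grip in N (left out, the last holds). Time passes only in rows, so rows that repeat a pose let the fingers close. It gives the time, the measured TCP pose, the force, the opening and the grip force at its end, in the units of the state.
- monitor.get_obs(): the state, without advancing time (a new reading comes with each control period).
- read_camera(name): name is "scene" or "top" or "wrist"; returns the picture (400x640x3 uint8, red, green, blue); there is no depth.
- calibration(name): a dict with "fx", "fy", "cx", "cy" (pixels), "k1" (the pictures are not rectified: a ray, as slopes to the right and down, at radius r is drawn at 1 + k1 r^2 times it, then the intrinsics apply), "eye" and "rotation" of the camera in the world. Camera axes: x right, y up, looking along -z (the intrinsics and any distortion apply to the point x, -y, -z); pixel columns grow to the right and rows downward; lengths in m; the calibration is good to about 2 mm. A picture is of the moment at which its call begins: read the wrist's pose just before it. calibration takes no time and is no camera call; for the wrist camera it gives the pose at the moment of the call.
- arm.job_done(): hands the job in; it is judged then, once.
The state is a dict: "time_s": time; "joint_pos": joint angles; "joint_velocities": joint speeds; "tau": joint torques, N m; "position": TCP position; "tcp_rot": TCP orientation; "force": force on the tool from outside, world axes, zero at the start; "wrist_torque": the same for the moment, N m; "finger_gap": finger opening in m; "grasp_force": force on a finger pad.
Only numpy, scipy, OpenCV 4.12 (cv2) and the standard library are available. Lean on these libraries where they do the work, as an engineer would, in place of code of your own. Each camera call takes 0.05 s, during which the arm holds its last target. There are 200 camera calls.

## Working session

There is one attempt and no reset: what is moved stays moved. The work goes in short steps, Python scripts to look and compute and a tool call to move; the robot and the scene stay as the last step left them, time stands still between calls to the robot, and variables do not carry over. Pictures are saved under pics/ and viewed, at most 10 in all, crops included, and the job is handed in when it is done.

Besides the shell and the picture viewer there is one more tool, called as name(argument=value, ...) on one line, values as JSON. apply_moves: Moves the arm, as the interface text tells. Its arguments: {"type":"object","properties":{"series":{"type":"array"},"grip_force":{"type":"number"}},"required":["series"]}

```bash
mkdir -p pics; ls
python3 - <<'E'
from plant import monitor, read_camera, calibration, arm
import cv2,numpy as np
for n in ("scene","top"):
    im=read_camera(n); cv2.imwrite(f"pics/{n}0.png",im[:,:,::-1])
    c=calibration(n); print(n,c)
o=monitor.get_obs();print(o)
E
```

```text
pics
scene {'fx': 457.9000807777503, 'fy': 457.9000807777503, 'cx': 317.31903099485424, 'cy': 199.97757483395807, 'k1': -0.09632987300484984, 'eye': array([ 1.45198983, -0.62302698,  1.08719896]), 'rotation': array([0.33750924, 0.18416548, 0.42616049, 0.81887596])}
top {'fx': 498.6250014606186, 'fy': 498.6250014606186, 'cx': 320.1514771597828, 'cy': 196.602625145648, 'k1': 0.017065777446427538, 'eye': array([ 0.41891176, -0.06744376,  1.53084564]), 'rotation': array([ 0.04357703, -0.03009781, -0.69859631,  0.71355333])}
{'time_s': 0.1, 'joint_pos': array([ 9.47194899e-01,  2.59244082e-01,  1.53597092e+00, -3.16310101e-06,
        1.34798416e+00, -2.02847807e-01]), 'joint_velocities': array([ 4.48079474e-05, -1.64933496e-03, -1.11340717e-03, -8.21420450e-04,
        1.10947154e-03, -5.72088605e-04]), 'tau': array([ 1.69869669e-03, -4.38206613e+01, -2.84645766e+01,  7.21134176e-02,
        3.63256806e-02, -1.16145443e-04]), 'position': array([0.2243601 , 0.50162476, 0.21791594]), 'tcp_rot': array([ 2.08828007e-01,  9.77952053e-01, -7.36267094e-04, -3.21147392e-04]), 'force': array([ 0.28760861,  0.0466426 , -0.7551995 ]), 'wrist_torque': array([-0.06528532,  0.03640487,  0.02016214]), 'grasp_force': 0.0, 'finger_gap': 0.09256193408609735}
```

View pics/top0.png

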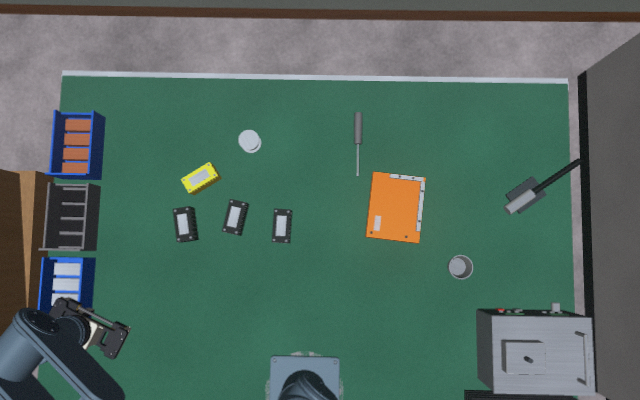

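View pics/scene0.png

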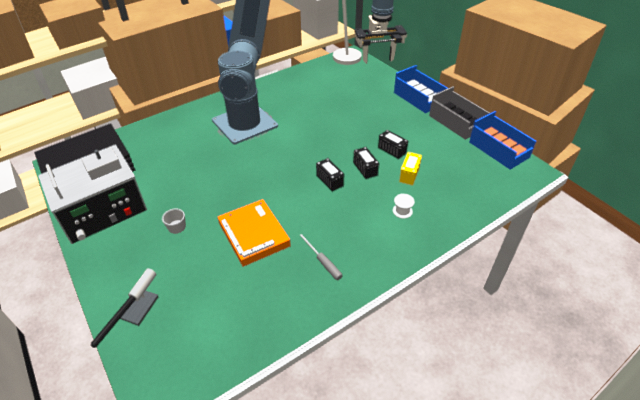

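The top view has three black housings at about (185,224), (235,217) and (282,225), and the orange block at (396,208), with its strips along the top and right edges. The yellow decoy is at (200,178), the reel (250,141), the pot (460,267) and the screwdriver (358,140).

```bash
cat > h.py <<'E'
from plant import monitor, read_camera, calibration, arm
import cv2,numpy as np
from scipy.spatial.transform import Rotation as R
def ray(c,uv,z):
    uv=np.atleast_2d(uv).astype(float)
    K=np.array([[c['fx'],0,c['cx']],[0,c['fy'],c['cy']],[0,0,1]])
    p=cv2.undistortPoints(uv[:,None],K,np.array([c['k1'],0,0,0.]))[:,0]
    d=R.from_quat(c['rotation']).apply(np.c_[p[:,0],-p[:,1],-np.ones(len(p))])
    return c['eye']+d*((z-c['eye'][2])/d[:,2])[:,None]
def rect(pts):
    "centre, dims, yaw of long axis from world points"
    (c,(w,h),a)=cv2.minAreaRect((pts[:,:2]*1000).astype(np.float32))
    if w<h: w,h,a=h,w,a+90
    return np.round(c,1),round(w,1),round(h,1),round((a+90)%180-90,1)
def blobs(mask,amin):
    return [k for k in cv2.findContours(mask.astype(np.uint8),cv2.RETR_EXTERNAL,cv2.CHAIN_APPROX_NONE)[0] if cv2.contourArea(k)>=amin]
def move(o,target,yaw=None):
    "units of shift/turn in tool axes to world target (TCP), yaw = tool-y axis world angle deg"
    r=R.from_quat(o['tcp_rot']); s=r.inv().apply(np.array(target)-o['position'])/.03
    y=r.apply([0,1,0]); cur=np.degrees(np.arctan2(y[1],y[0]))
    t=None
    if yaw is not None: t=-(((yaw-cur)+90)%180-90)/8
    return np.round(s,2),t,cur
E
python3 - <<'E'
from h import *
im=read_camera("top");c=calibration("top")
hsv=cv2.cvtColor(im,cv2.COLOR_RGB2HSV)
roi=np.zeros(im.shape[:2],bool);roi[190:250,160:305]=1
for k in blobs((hsv[...,2]<75)&roi,100):
    m=cv2.drawContours(np.zeros(im.shape[:2],np.uint8),[k],-1,1,-1)>0
    print("dark",rect(ray(c,k[:,0],.06)))
    for q in blobs(m&(hsv[...,2]>150)&(hsv[...,1]<60),30):
        print("  plate",q[:,0].mean(0),rect(ray(c,q[:,0],.06)))
k=max(blobs((hsv[...,0]<20)&(hsv[...,1]>150)&(hsv[...,2]>150),500),key=cv2.contourArea)
print("orange",rect(ray(c,k[:,0],.035)))
roi[:]=0;roi[165:250,360:430]=1
k=max(blobs(roi&((hsv[...,0]<25)|(hsv[...,1]<60))&(hsv[...,2]>120),500),key=cv2.contourArea);print("block",rect(ray(c,k[:,0],.035)))
cr=cv2.resize(im[160:255,160:440],None,fx=2.85,fy=2.85,interpolation=cv2.INTER_CUBIC)
cv2.imwrite("pics/crop.png",cr[:,:,::-1])
E
```

```text
dark (array([484.9,  74. ]), 98.6, 53.4, -2.0)
  plate [280.72727273 225.32727273] (array([484.5,  76.8]), 57.8, 27.0, -2.4)
dark (array([483., 360.]), 103.2, 64.1, 10.4)
  plate [182.37735849 223.71698113] (array([483.9, 368.2]), 58.8, 27.9, 10.1)
dark (array([507.1, 212.5]), 99.2, 58.9, -11.4)
  plate [233.37735849 216.28301887] (array([508.5, 217.9]), 58.6, 27.1, -10.8)
orange (array([ 549.7, -263.1]), 198.6, 159.2, -5.4)
block (array([ 549.6, -263.3]), 199.6, 161.2, -5.6)
```

View pics/crop.png

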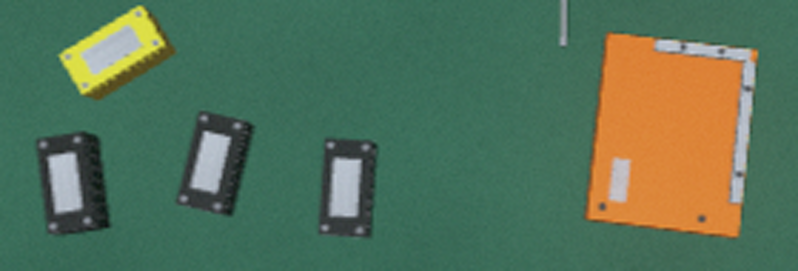

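The crop confirms three black housings with centred plates (crop x≈65, 208 and 348). The block's strips run along its far (+x) edge and its right (−y) edge.

Run:
```python
from h import *
o=monitor.get_obs()
print(move(o,[.484,.368,.12],100.2)); 
for n,x,y,a in(("C",.484,.368,10.2),("B",.508,.2175,-11),("A",.4845,.0765,-2.2)): print(n,move(o,[x,y,.12],a+90))
r=R.from_euler('z',-5.5,degrees=True)
print("home",np.array([.5497,-.2632])+r.apply([.035,-.04,0])[:2]," corner",np.array([.5497,-.2632])+r.apply([.085,-.065,0])[:2])
```

```text
(array([-9.72, -0.53,  3.27]), np.float64(-4.2890552690577195), np.float64(65.88755784753825))
C (array([-9.72, -0.53,  3.27]), np.float64(-4.2890552690577195), np.float64(65.88755784753825))
B (array([-12.5 ,  -4.78,   3.27]), np.float64(-1.6390552690577191), np.float64(65.88755784753825))
A (array([-13.7 ,  -9.39,   3.28]), np.float64(-2.739055269057719), np.float64(65.88755784753825))
home [ 0.58070504 -0.30637045]  corner [ 0.6280787  -0.33604764]
```

apply_moves(series=[-2, 0, 0, -1, 93, -4, 0, 1, -2.1, 93, -6, -0.2, 2, -3.2, 93, -8, -0.4, 2.8, -4.29, 93, -9.72, -0.53, 3.27, -4.29, 93], grip_force=25)

```text
time_s: 0.78
position: [0.4827, 0.3684, 0.1199]
tcp_rot: [-0.09, 0.996, -0.0, -0.001]
force: [-0.0, 1.0, 0.4]
finger_gap: 0.0927
grasp_force: 0.0
```

Run:
```python
from h import *
o=monitor.get_obs();print(o['position'],move(o,[.484,.368,.022],100.2),o['force'])
im=read_camera("wrist");c=calibration("wrist");cv2.imwrite("pics/w1.png",im[:,:,::-1])
```

```text
[0.48270493 0.3684275  0.11988146] (array([-0.05, -0.02,  3.26]), np.float64(0.014886825249375235), np.float64(100.319094601995)) [-0.02547593  1.00464181  0.44399835]
```

View pics/w1.png

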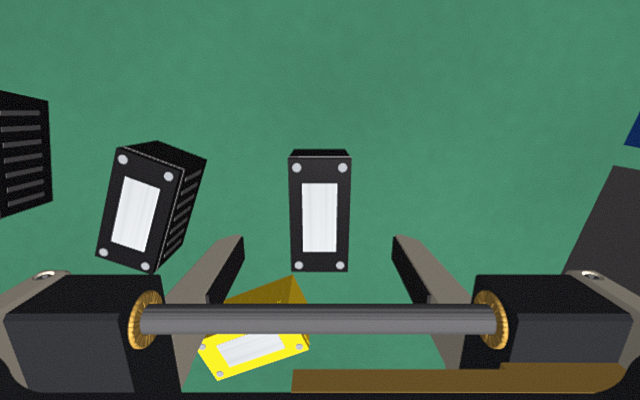

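The wrist view shows housing C at about (320,215), centred between the fingers and square to them. I'll go down and grip it.

apply_moves(series=[-0.05, 0, 1.6, 0, 93, -0.05, 0, 3.2, 0, 93, -0.05, 0, 3.25, 0, 40, -0.05, 0, 3.25, 0, 40, -0.05, 0, 3.25, 0, 40])

```text
time_s: 1.45
position: [0.4848, 0.371, 0.0263]
tcp_rot: [-0.089, 0.996, 0.001, 0.002]
force: [-0.8, 0.3, 0.3]
finger_gap: 0.0675
grasp_force: 0.0
```

apply_moves(series=[0, 0, 0, 0, 40, 0, 0, 0, 0, 40])

```text
time_s: 1.7
position: [0.484, 0.3704, 0.0251]
tcp_rot: [-0.089, 0.996, 0.0, 0.001]
force: [-0.8, -0.2, 4.5]
finger_gap: 0.0499
grasp_force: 25.0
```

apply_moves(series=[0, 0, -0.5, 0, 40, 0, 0, -1.0, 0, 40, 0, 0, -1.0, 0, 40, 0, 0, -1.0, 0, 40, 0, 0, -1.0, 0, 40])

```text
time_s: 2.33
position: [0.483, 0.3698, 0.0533]
tcp_rot: [-0.089, 0.996, -0.0, -0.001]
force: [0.5, -0.2, -1.9]
finger_gap: 0.0495
grasp_force: 25.0
```

apply_moves(series=[0, 0, 0, 0, 40, 0, 0, 0, 0, 40])

```text
time_s: 2.58
position: [0.4833, 0.3699, 0.0535]
tcp_rot: [-0.089, 0.996, -0.0, -0.0]
force: [-0.0, 0.9, -1.3]
finger_gap: 0.0501
grasp_force: 25.0
```

apply_moves(series=[0, 0, 0, 0, 40, 0, 0, 0, 0, 40])

```text
time_s: 2.82
position: [0.4834, 0.37, 0.0538]
tcp_rot: [-0.089, 0.996, 0.0, 0.0]
force: [0.5, 1.0, -1.1]
finger_gap: 0.0499
grasp_force: 25.0
```

apply_moves(series=[0, 0, 0.5, 0, 40, 0, 0, 0.8, 0, 40, 0, 0, 0.97, 0, 40, 0, 0, 0.97, 0, 40, 0, 0, 0.97, 0, 93])

```text
time_s: 3.45
position: [0.4836, 0.3701, 0.0248]
tcp_rot: [-0.089, 0.996, 0.0, 0.0]
force: [-0.1, 0.6, -0.1]
finger_gap: 0.0559
grasp_force: 0.0
```

apply_moves(series=[0, 0, 0, 0, 93, 0, 0, 0, 0, 93, 0, 0, -1.6, 0, 93, 0, 0, -3.3, 0, 93, 0, 0, -3.3, 0, 93])

```text
time_s: 4.08
position: [0.4863, 0.3716, 0.1286]
tcp_rot: [-0.089, 0.996, 0.002, 0.004]
force: [-0.2, 0.0, 1.4]
finger_gap: 0.0926
grasp_force: 0.0
```

Run:
```python
from h import *
o=monitor.get_obs();print(o['position'],move(o,[.508,.2175,.12],79),o['force'])
```

```text
[0.48630664 0.37155429 0.1285532 ] (array([ 0.2 , -5.18,  0.27]), np.float64(2.652195297866605), np.float64(100.21756238293284)) [-0.15172727  0.02940675  1.44470109]
```

apply_moves(series=[0.05, -1.5, 0.1, 0.8, 93, 0.1, -3.2, 0.2, 1.7, 93, 0.15, -5.1, 0.2, 2.65, 93, 0.15, -5.1, 0.2, 2.65, 93, 0.15, -5.1, 0.2, 2.65, 93])

```text
time_s: 4.7
position: [0.5058, 0.2186, 0.117]
tcp_rot: [0.096, 0.995, 0.0, -0.001]
force: [0.1, 0.0, -0.5]
finger_gap: 0.093
grasp_force: 0.0
```

Run:
```python
from h import *
o=monitor.get_obs();print(o['position'],move(o,[.508,.2175,.022],79),o['force'])
```

```text
[0.50575674 0.21860156 0.11703026] (array([-0.08, -0.02,  3.17]), np.float64(-0.0004750444292884737), np.float64(78.99619964456569)) [ 0.12506941  0.03680457 -0.53463928]
```

apply_moves(series=[-0.08, 0, 1.6, 0, 93, -0.08, 0, 3.1, 0, 93, -0.08, 0, 3.1, 0, 40, -0.08, 0, 3.1, 0, 40, -0.08, 0, 3.1, 0, 40])

```text
time_s: 5.32
position: [0.5099, 0.219, 0.0268]
tcp_rot: [0.095, 0.995, 0.001, 0.002]
force: [0.5, -0.2, -0.3]
finger_gap: 0.0676
grasp_force: 0.0
```

apply_moves(series=[0, 0, 0, 0, 40, 0, 0, 0, 0, 40, 0, 0, 0, 0, 40, 0, 0, -0.5, 0, 40, 0, 0, -1.0, 0, 40])

```text
time_s: 5.95
position: [0.5078, 0.2178, 0.0551]
tcp_rot: [0.096, 0.995, -0.0, -0.001]
force: [-0.6, -0.1, -5.1]
finger_gap: 0.0498
grasp_force: 25.0
```

apply_moves(series=[0, 0, 0, 0, 40, 0, 0, 0, 0, 40, 0, 0, 0, 0, 40, 0, 0, 0, 0, 40])

```text
time_s: 6.45
position: [0.5081, 0.2181, 0.0543]
tcp_rot: [0.096, 0.995, -0.0, -0.0]
force: [-0.1, 0.3, -4.9]
finger_gap: 0.0498
grasp_force: 25.0
```

apply_moves(series=[0, 0, 0, 0, 40])

```text
time_s: 6.58
position: [0.5083, 0.2181, 0.0544]
tcp_rot: [0.096, 0.995, -0.0, -0.0]
force: [-0.6, 0.4, -4.6]
finger_gap: 0.0498
grasp_force: 25.0
```

Housing B reads about 4.8 N against 1.4 N for C, so B holds the core. I'll carry it to the block.

Run:
```python
from h import *
o=monitor.get_obs();print(move(o,[.5622,-.2896,.13],84.5))
```

```text
(array([ -4.99, -16.27,  -2.52]), np.float64(-0.6863350515274682), np.float64(79.00931958778025))
```

apply_moves(series=[0, 0, -1.2, 0, 40, 0, 0, -2.5, 0, 40, -0.4, -1.3, -2.52, 0, 40, -0.9, -3, -2.52, -0.3, 40, -1.5, -4.8, -2.52, -0.69, 40], grip_force=35)

```text
time_s: 7.2
position: [0.525, 0.0672, 0.1305]
tcp_rot: [0.046, 0.999, 0.0, 0.0]
force: [0.3, -0.9, -5.3]
finger_gap: 0.0499
grasp_force: 35.0
```

Run:
```python
from h import *
o=monitor.get_obs();print(o['position'],o['force'],move(o,[.5622,-.2896,.13],84.5))
```

```text
[0.52503794 0.06723014 0.1304846 ] [ 0.32990613 -0.94532528 -5.32441812] (array([ -2.33, -11.73,   0.02]), np.float64(0.026485920292383724), np.float64(84.71188736233907))
```

apply_moves(series=[-0.4, -2, 0, 0, 40, -0.8, -4, 0, 0, 40, -1.2, -6, 0, 0, 40, -1.6, -8, 0, 0, 40, -2, -10, 0, 0, 40])

```text
time_s: 7.82
position: [0.5562, -0.2381, 0.1302]
tcp_rot: [0.048, 0.999, 0.0, 0.0]
force: [1.3, 0.2, -4.4]
finger_gap: 0.0496
grasp_force: 35.0
```

apply_moves(series=[-0.25, -1.2, 0, 0.05, 40, -0.35, -1.7, 0, 0.05, 40, -0.35, -1.7, 0, 0.05, 40, -0.35, -1.7, 0, 0.05, 40])

```text
time_s: 8.32
position: [0.5617, -0.286, 0.1301]
tcp_rot: [0.051, 0.999, 0.001, -0.0]
force: [0.2, 1.4, -5.4]
finger_gap: 0.0495
grasp_force: 35.0
```

Run:
```python
from h import *
o=monitor.get_obs();print(o['position'],o['force'],move(o,[.5622,-.2896,.06],84.5))
im=read_camera("wrist");cv2.imwrite("pics/w2.png",im[:,:,::-1])
```

```text
[ 0.56170755 -0.28604482  0.13013744] [ 0.19264273  1.38058652 -5.40536881] (array([-0.03, -0.12,  2.34]), np.float64(-0.03765835575877574), np.float64(84.1987331539298))
```

View pics/w2.png

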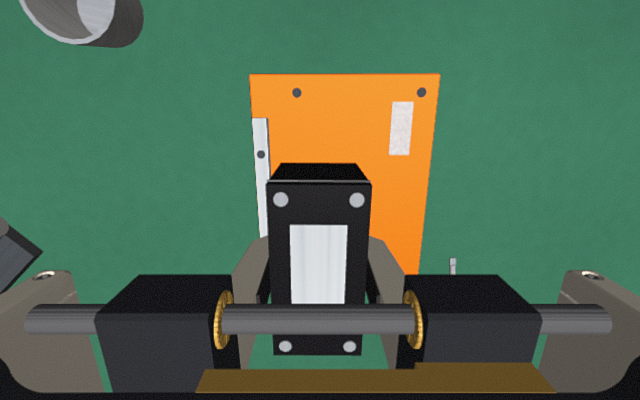

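The wrist view shows the held housing straight, with the long strip to its left at about column 260 and the block's near edge at about row 74. I'll refine the block's pose from this view.

Run:
```python
from h import *
im=cv2.imread("pics/w2.png")[:,:,::-1].copy();c=calibration("wrist")
hsv=cv2.cvtColor(im,cv2.COLOR_RGB2HSV)
m=(hsv[...,0]<20)&(hsv[...,1]>150)&(hsv[...,2]>120);m[265:]=0
def fit(P):
    v=cv2.fitLine((P[:,:2]*1000).astype(np.float32),cv2.DIST_HUBER,0,.01,.01).ravel();return np.round(v[2:],1),round(float(np.degrees(np.arctan2(v[1],v[0]))),2)
near=[(u,np.argmax(m[:,u])-.5) for u in range(258,430,3)]
right=[(639-np.argmax(m[v,::-1])+.5,v) for v in range(85,250,3)]
strip=[(np.argmax(m[v])-.5,v) for v in range(125,165,3)]
n=ray(c,near,.035);r=ray(c,right,.035);s=ray(c,strip,.035)
print("near",fit(n),"left(+y)",fit(r),"strip inner base",fit(s))
a=np.radians(-5.5);ex=np.array([np.cos(a),np.sin(a)]);ey=np.array([-ex[1],ex[0]])
print("block centre est along x:",(n[:,:2]@ex).mean()+.1,"exp",np.array([.5497,-.2632])@ex," y:",(r[:,:2]@ey).mean()-.08,"exp",np.array([.5497,-.2632])@ey)
print("strip y:",(s[:,:2]@ey).mean()+.065)
# plate of held housing
k=max(blobs((hsv[...,2]>170)&(hsv[...,1]<50)&(np.arange(640)[None]>280)&(np.arange(640)[None]<360)&(np.arange(400)[:,None]<303),300),key=cv2.contourArea)
o=monitor.get_obs();
q=k[:,0];top=ray(c,q[q[:,1]==q[:,1].min()],o['position'][2]+.0355).mean(0)
print("plate near end rel TCP along tool:",(top-o['position'])[:2]@ex,(top-o['position'])[:2]@ey, rect(ray(c,q,o['position'][2]+.0355)))
```

```text
near (array([ 452.6, -261.6], dtype=float32), 84.24) left(+y) (array([ 544.8, -182.3], dtype=float32), -5.54) strip inner base (array([ 504.6, -323.2], dtype=float32), -6.22)
block centre est along x: 0.5756338895499515 exp 0.5723958923057612  y: -0.20918253230046413 exp -0.20930186924987432
strip y: -0.20834262730458575
plate near end rel TCP along tool: -0.02939859913791789 0.00035060561897542857 (array([ 554.2, -285.2]), 43.5, 27.7, -5.9)
```

apply_moves(series=[0, 0, 0.9, -0.02, 40, 0, 0, 1.8, -0.03, 40, 0, 0, 2.25, -0.03, 40, 0, 0, 2.3, -0.03, 40, 0, 0, 2.3, -0.03, 40])

```text
time_s: 9.0
position: [0.5624, -0.2878, 0.0621]
tcp_rot: [0.049, 0.999, -0.0, 0.0]
force: [1.0, -0.4, -4.9]
finger_gap: 0.0501
grasp_force: 35.0
```

apply_moves(series=[0, 0, 0.03, 0, 40, 0, 0, 0.06, 0, 40, 0, 0, 0.06, 0, 40])

```text
time_s: 9.38
position: [0.5624, -0.2882, 0.0607]
tcp_rot: [0.049, 0.999, -0.0, 0.001]
force: [-0.5, 1.5, 2.7]
finger_gap: 0.0499
grasp_force: 35.0
```

apply_moves(series=[0, 0, -0.02, 0, 40, 0, -0.15, -0.02, 0, 40, 0, -0.3, -0.02, 0, 40, 0, -0.42, -0.02, 0, 40, 0, -0.45, -0.02, 0, 40], grip_force=15)

```text
time_s: 10.0
position: [0.5608, -0.3014, 0.0607]
tcp_rot: [0.049, 0.999, 0.0, 0.0]
force: [1.1, 6.4, 5.5]
finger_gap: 0.0498
grasp_force: 15.0
```

apply_moves(series=[0, -0.04, 0, 0, 40, 0, -0.08, 0, 0, 40, 0, -0.08, 0, 0, 40])

```text
time_s: 10.38
position: [0.5606, -0.3034, 0.0606]
tcp_rot: [0.049, 0.999, 0.0, 0.0]
force: [0.5, 5.9, 5.8]
finger_gap: 0.0496
grasp_force: 15.0
```

apply_moves(series=[0, -0.03, 0, 0, 40, 0, -0.05, 0, 0, 40, 0, -0.05, 0, 0, 40])

```text
time_s: 10.75
position: [0.5606, -0.3035, 0.0607]
tcp_rot: [0.049, 0.999, 0.001, 0.0]
force: [0.7, 10.1, 7.2]
finger_gap: 0.05
grasp_force: 15.0
```

apply_moves(series=[-0.15, 0, -0.03, 0, 40, -0.3, 0, -0.03, 0, 40, -0.45, 0, -0.03, 0, 40, -0.58, 0, -0.03, 0, 40, -0.6, 0, -0.03, 0, 40])

```text
time_s: 11.38
position: [0.5748, -0.305, 0.0606]
tcp_rot: [0.049, 0.999, 0.002, -0.004]
force: [-10.0, 9.2, 10.0]
finger_gap: 0.0497
grasp_force: 15.0
```

apply_moves(series=[-0.04, 0, 0, 0, 40, -0.08, 0, 0, 0, 40, -0.08, 0, 0, 0, 40])

```text
time_s: 11.75
position: [0.5772, -0.3052, 0.0607]
tcp_rot: [0.049, 0.999, 0.002, -0.004]
force: [-9.8, 8.6, 9.2]
finger_gap: 0.0501
grasp_force: 15.0
```

apply_moves(series=[-0.04, 0, 0, 0, 40, -0.08, 0, 0, 0, 40, -0.08, 0, 0, 0, 40])

```text
time_s: 12.12
position: [0.5795, -0.3055, 0.0606]
tcp_rot: [0.049, 0.999, 0.002, -0.004]
force: [-9.0, 8.9, 10.1]
finger_gap: 0.0506
grasp_force: 15.0
```

apply_moves(series=[-0.04, 0.03, -0.05, 0, 40, -0.08, 0.03, -0.05, 0, 40, -0.08, 0.03, -0.05, 0, 40])

```text
time_s: 12.5
position: [0.5826, -0.3058, 0.061]
tcp_rot: [0.049, 0.999, 0.001, -0.003]
force: [-6.0, 3.5, 0.3]
finger_gap: 0.0498
grasp_force: 15.0
```

apply_moves(series=[-0.04, 0, 0, 0, 40, -0.08, 0, 0, 0, 40, -0.08, 0, 0, 0, 40])

```text
time_s: 12.88
position: [0.5827, -0.3057, 0.0609]
tcp_rot: [0.049, 0.999, 0.002, -0.005]
force: [-12.8, 4.4, 4.1]
finger_gap: 0.0497
grasp_force: 15.0
```

```bash
cat > look.py <<'E'
from h import *
import sys
im=read_camera("top")
o=monitor.get_obs();print(o['position'],o['force'])
cv2.imwrite("pics/%s.png"%sys.argv[1],cv2.resize(im[160:255,350:450],None,fx=6,fy=6,interpolation=cv2.INTER_CUBIC)[:,:,::-1])
im=read_camera("wrist");cv2.imwrite("pics/%sw.png"%sys.argv[1],im[:,:,::-1])
E
python3 look.py p1
```

```text
[ 0.58273072 -0.30577129  0.06090206] [-13.13109025   5.59719684   4.01742319]
```

View pics/p1w.png

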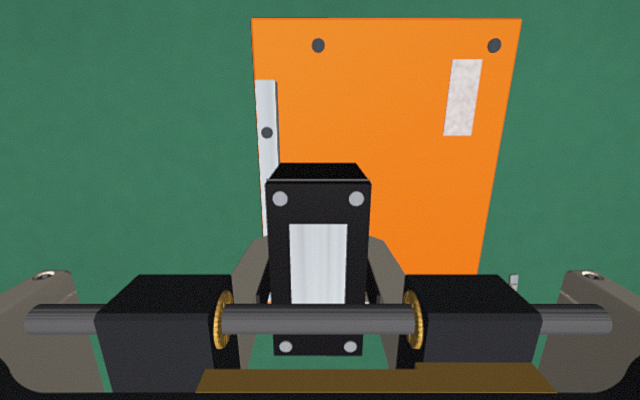

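It has stopped against the short strip, and it was already seated on the long one. The wrist view shows the housing parallel to the long strip. I'll ease off the load and release.

apply_moves(series=[0.07, 0, -0.02, 0, 40, 0.07, 0, -0.02, 0, 40, 0.07, 0.02, -0.02, 0, 60, 0.07, 0.02, -0.02, 0, 75, 0.07, 0.02, -0.02, 0, 75])

```text
time_s: 13.6
position: [0.5864, -0.3071, 0.0637]
tcp_rot: [0.049, 0.999, -0.001, 0.001]
force: [-0.3, -1.0, -0.1]
finger_gap: 0.0732
grasp_force: 0.0
```

apply_moves(series=[0, 0, 0, 0, 75, 0, 0, -0.8, 0, 75, 0, 0, -1.8, 0, 75, 0, 0, -3, 0, 75, 0, 0, -3, 0, 75])

```text
time_s: 14.22
position: [0.5876, -0.3077, 0.157]
tcp_rot: [0.049, 0.999, -0.002, 0.003]
force: [-0.6, -0.1, -0.5]
finger_gap: 0.0749
grasp_force: 0.0
```

Run:
```python
from h import *
im=read_camera("wrist");c=calibration("wrist");cv2.imwrite("pics/r1.png",im[:,:,::-1])
o=monitor.get_obs();print(o['position'],o['force'],move(o,o['position'],84.5))
```

```text
[ 0.58653746 -0.30685637  0.15469642] [-0.6978048   0.54031962 -0.54855535] (array([0., 0., 0.]), np.float64(-0.015638462664741226), np.float64(84.37489229868207))
```

View pics/r1.png

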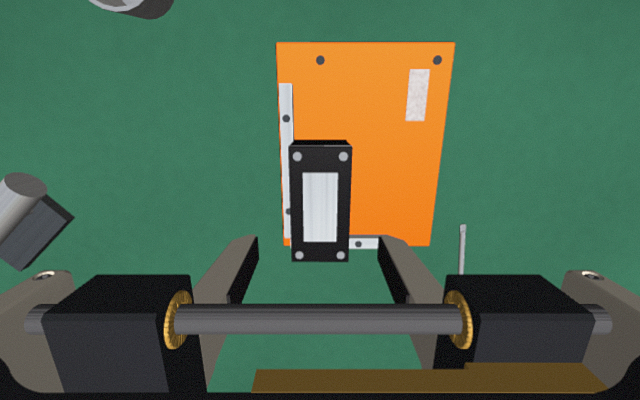

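The wrist view shows the housing standing in the corner, with the long strip at columns 280-292 on its left and the short strip near row 243. I'll measure the gaps.

Run:
```python
from h import *
a=np.radians(-5.6);ex=np.array([np.cos(a),np.sin(a)]);ey=np.array([-ex[1],ex[0]])
im=read_camera("wrist");c=calibration("wrist")
hsv=cv2.cvtColor(im,cv2.COLOR_RGB2HSV)
def proj(p,z,ax): return np.round((ray(c,p,z)[:,:2]@ax*1000),1)
org=(hsv[...,0]<20)&(hsv[...,1]>150)&(hsv[...,2]>100)
# short strip: bottom-most orange row of block before strip, cols 358..376
P=[(u,np.where(org[150:242,u])[0].max()+150+.5) for u in range(357,377,3)]
print("short face ex (z47 / z35)",np.median(proj(P,.047,ex)),np.median(proj(P,.035,ex)))
# long strip inner edge: first orange col right of strip, rows 90..135
P=[(np.argmax(org[v,284:])+284-.5,v) for v in range(90,136,4)]
print("long face ey",proj(P,.047,ey)[::3],proj(P,.035,ey)[::3])
dark=(hsv[...,2]<70)
roi=np.zeros_like(dark);roi[130:272,281:356]=1
k=max(blobs(dark&roi,1000),key=cv2.contourArea)[:,0]
pl=max(blobs((hsv[...,2]>150)&(hsv[...,1]<50)&roi&(np.arange(640)[None]>297),500),key=cv2.contourArea)[:,0]
t=ray(c,pl,.095);print("plate",rect(t)); q=np.array(rect(t)[0])/1000;print("plate centre ex,ey",q@ex,q@ey)
far=k[k[:,1]>=k[:,1].max()-2];print("housing far edge",np.median(proj(far,.095,ex)))
```

```text
short face ex (z47 / z35) 653.5 658.9
long face ey [-270.4 -270.7 -270.1 -270.4] [-271.5 -271.7 -271.1 -271.4]
plate (array([ 581.5, -304.9]), 58.6, 27.7, -5.8)
plate centre ex,ey 0.6084777592259996 -0.24670037804451492
housing far edge 657.6
```

apply_moves(series=[1.3, 0, 0, 0, 30, 2.6, 0, 0, 0, 0, 2.6, 0, 1, 0, 0, 2.6, 0, 2.2, 0, 0, 2.6, 0, 3.0, 0, 0], grip_force=5)

```text
time_s: 14.95
position: [0.5063, -0.2973, 0.0599]
tcp_rot: [0.049, 0.999, 0.001, -0.002]
force: [0.4, 0.1, -0.6]
finger_gap: 0.0298
grasp_force: 0.0
```

apply_moves(series=[0, 0, 0, 0, 0, 0, 0, 0, 0, 0, 0, 0, 0, 0, 0])

```text
time_s: 15.32
position: [0.5087, -0.2991, 0.0642]
tcp_rot: [0.049, 0.999, -0.001, 0.001]
force: [1.4, -0.3, 0.7]
finger_gap: 0.0018
grasp_force: 0.0
```

apply_moves(series=[-0.2, 0, 0, 0, 0, -0.4, 0, 0, 0, 0, -0.48, 0, 0, 0, 0, -0.54, 0, 0, 0, 0, -0.58, 0, 0, 0, 0])

```text
time_s: 15.95
position: [0.524, -0.3001, 0.0631]
tcp_rot: [0.049, 0.999, 0.0, -0.002]
force: [-8.6, 0.2, 6.2]
finger_gap: 0.0006
grasp_force: 4.1
```

apply_moves(series=[-0.03, 0, 0, 0, 0, -0.06, 0, 0, 0, 0, -0.06, 0, 0, 0, 0])

```text
time_s: 16.32
position: [0.5239, -0.3, 0.0631]
tcp_rot: [0.049, 0.999, 0.001, -0.003]
force: [-11.7, 0.8, 7.9]
finger_gap: 0.0007
grasp_force: 5.8
```

apply_moves(series=[0.5, 0, 0, 0, 0, 0.5, 1.1, 0, 0, 0, 0.4, 2.2, 0, 0, 0, -0.7, 2.2, 0, 0, 0, -1.9, 2.2, 0, 0, 0])

```text
time_s: 16.95
position: [0.5909, -0.2399, 0.0634]
tcp_rot: [0.049, 0.999, -0.0, 0.0]
force: [0.3, -0.2, -0.1]
finger_gap: 0.0005
grasp_force: 0.0
```

apply_moves(series=[0, 0, 0, 0, 0, 0, -0.1, 0, 0, 0, 0, -0.2, 0, 0, 0, 0, -0.2, 0, 0, 0])

```text
time_s: 17.45
position: [0.5891, -0.2469, 0.0633]
tcp_rot: [0.05, 0.999, 0.0, -0.0]
force: [0.1, 0.8, 0.1]
finger_gap: 0.0
grasp_force: 0.0
```

apply_moves(series=[0, -0.15, 0, 0, 0, 0, -0.3, 0, 0, 0, 0, -0.4, 0, 0, 0, 0, -0.46, 0, 0, 0, 0, -0.5, 0, 0, 0])

```text
time_s: 18.08
position: [0.5883, -0.2614, 0.0631]
tcp_rot: [0.049, 0.999, 0.0, -0.0]
force: [-0.5, 0.2, -0.1]
finger_gap: 0.0007
grasp_force: 0.0
```

apply_moves(series=[0, -0.04, 0, 0, 0, 0, -0.08, 0, 0, 0, 0, -0.08, 0, 0, 0])

```text
time_s: 18.45
position: [0.5881, -0.2637, 0.0632]
tcp_rot: [0.049, 0.999, -0.0, 0.0]
force: [-0.2, -0.2, -0.5]
finger_gap: 0.0007
grasp_force: 0.0
```

apply_moves(series=[0, -0.05, 0, 0, 0, 0, -0.1, 0, 0, 0, 0, -0.1, 0, 0, 0])

```text
time_s: 18.82
position: [0.5879, -0.2653, 0.0633]
tcp_rot: [0.049, 0.999, 0.001, -0.0]
force: [0.6, 4.8, 3.1]
finger_gap: 0.0009
grasp_force: 2.6
```

apply_moves(series=[0, -0.05, 0, 0, 0, 0, -0.1, 0, 0, 0, 0, -0.1, 0, 0, 0])

```text
time_s: 19.2
position: [0.5879, -0.2661, 0.0641]
tcp_rot: [0.049, 0.999, 0.002, 0.0]
force: [-0.6, 12.1, 8.1]
finger_gap: 0.0004
grasp_force: 6.3
```

apply_moves(series=[0, 0.5, 0, 0, 0, 0, 1, 0, 0, 0, 0, 1.2, -1.5, 0, 0, 2, 3, -3, 0, 0, 3.5, 4.5, -4, 0, 0])

```text
time_s: 19.82
position: [0.5174, -0.1498, 0.1671]
tcp_rot: [0.049, 0.999, -0.0, 0.0]
force: [0.3, 0.6, 0.1]
finger_gap: 0.0002
grasp_force: 0.0
```

apply_moves(series=[1, 1.5, 0, 0, 0, 2, 2.5, 0, 0, 0, 2, 2.5, 0, 0, 0])

```text
time_s: 20.2
position: [0.4637, -0.0676, 0.1665]
tcp_rot: [0.048, 0.999, 0.0, -0.0]
force: [-0.6, -0.1, 0.4]
finger_gap: 0.0007
grasp_force: 0.0
```

Run:
```python
from h import *
a=np.radians(-5.6);ex=np.array([np.cos(a),np.sin(a)]);ey=np.array([-ex[1],ex[0]])
im=read_camera("top");c=calibration("top");s=read_camera("scene")
hsv=cv2.cvtColor(im,cv2.COLOR_RGB2HSV)
m=(hsv[...,2]>140)&(hsv[...,1]<60);roi=m*0>0;roi[165:250,355:430]=1
for k in blobs(m&roi,20): print("light on block",rect(ray(c,k[:,0],.095)),np.array(rect(ray(c,k[:,0],.095))[0])@np.c_[ex,ey])
cv=cv2.resize(im[100:290,160:490],None,fx=2.4,fy=2.4,interpolation=cv2.INTER_CUBIC)
cv2.imwrite("pics/end.png",cv[:,:,::-1])
```

```text
light on block (array([ 496.4, -203.6]), 41.0, 15.5, -5.7) [ 513.89875974 -154.1881472 ]
light on block (array([ 533.2, -325.4]), 111.5, 12.6, -6.2) [ 562.40872525 -271.8157938 ]
light on block (array([ 581.1, -307.4]), 59.1, 28.3, -5.5) [ 608.32362552 -249.2274797 ]
light on block (array([ 633.9, -285.7]), 92.3, 11.7, -88.9) [ 658.75408331 -222.47866802]
```

View pics/end.png

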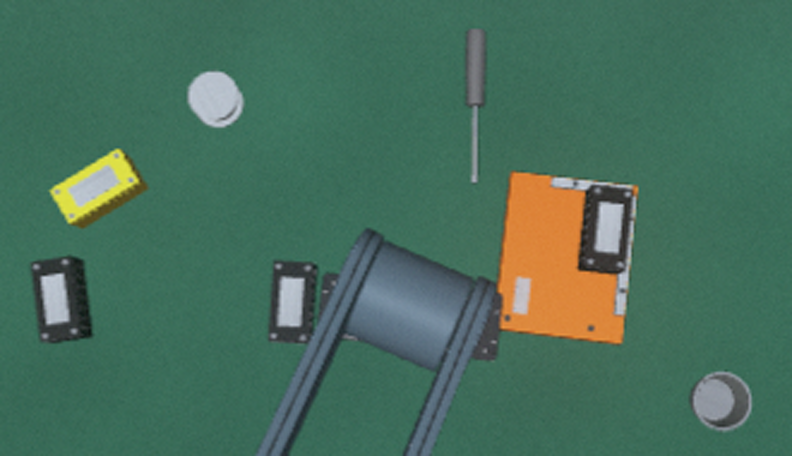

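The heavy housing is in the corner at (581,−307) mm and −5.5°, matching the predicted home pose. The two empties are standing on the bench, and the reel, screwdriver and pot haven't moved.

```bash
python3 -c "
from plant import arm
print(arm.job_done())"
```

```text
the job is handed in; nothing more can be done
None
```

The cored housing stands upright in the corner of the two strips, flush as far as push force and camera show, and the job was handed in at about 20 s. I identified it at about 4.8 N lifted, against about 1.4 N for the one other housing I lifted. I didn't lift the third, since only one can be heavy. Both empties are still standing on the bench, and the reel, screwdriver and pot were not disturbed.

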